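# Extend the telescoping wok brush and hold it ready

## Task

Get the long-handled wok brush ready for use. While it lies in its rest, squeeze the button on the side of its head, draw the head straight out past the first stop to the second stop, the full length of the handle, and let go so that the button springs back out and locks it. Then take the extended brush by its handle, lift it at least 10 cm up out of the rest and finish holding it there, level and still; leave the other things on the worktop where they are.

Things in the scene. Friction and masses are not known exactly. Their poses are not given: they have to be found in the camera images.
- rest: Grey two-forked rest fixed on the worktop; place and yaw vary. Plate 90 x 230 x 8 mm. Origin: centre of its underside, on the worktop; length along its y. Two forks at y = -85 and +85 mm, 10 mm thick along y, 60 mm wide, 80 mm high, each with a 32 mm wide slot open at the top, its bottom 50 mm high. 160 mm free between them.
- brush: Outer part of the loose telescoping brush (0.3 kg in all), lying in the rest's slots. Origin: on the handle's axis midway between the forks, 62 mm above the worktop; axes as the rest's, y to the bristles. Square tube 24 x 24 mm, y = -120 to 110 mm. Shoulders 46 mm wide, 3-4 mm outside each fork, keep it from sliding along. Stock 60 mm wide with bristles below, y = 125 to 190 mm.
- brush_grip (a point): Point on the axis of the outer tube, midway between the forks (the brush's origin). The extended brush's centre of mass lies within 20 mm of it. The tube is 24 mm wide here, free on both sides; its underside is 50 mm above the worktop, 42 mm above the plate.
- brush_tail (a point): Bristle end of the brush, on the axis (brush y = +190 mm).
- brush_head (a point): Centre of the squeeze head, on the axis, level with the button; moves with the inner tube. At first at brush y = -150 mm. Head: grey block 26 mm wide along brush x, 32 mm high, from 26 mm beyond this point (plus a 6 mm cap) to 28 mm towards the collar. The dark 16 x 16 mm button is on its -x side at this point, 5 mm proud.
- brush_slide (a joint): How far head and inner tube (16 x 16 mm) are drawn out, towards brush -y, in m. 0 = in (start), 0.070 first stop, 0.140 second stop, 0.142 end of travel. While the button is out a pin locks it at each stop (2 mm play). With the button pressed it slides with about 2 N, past the first stop too. Let the button out at 0.139 or more and it locks at the second stop.
- brush_button (a joint): How far the button is pressed in, towards brush +x, in m. 0 = out; the lock is free from 0.004; 0.005 = flush with the head's side. Springs back by itself; about 2 N at first, 6 N when flush. Gripping the head across its 26 mm width with the pads over the button presses it.
- prep_bowl_1: Bystander: steel bowl, 148 mm wide, 52 mm high, behind the brush. Origin: centre of its underside.
- measure_cup: Bystander: steel measuring cup with handle, 86 x 114 x 76 mm. Origin: centre of its underside.
- salt_shaker: Bystander: dredger with handle, 66 x 90 x 93 mm. Origin: centre of its underside.
- wok_brush: Bystander: short split-bamboo brush, 43 x 210 x 27 mm, lying flat at the right. Not the brush of the task. Origin: centre of its underside.
- ladle_2: Bystander: steel ladle, 80 x 352 x 47 mm, lying at the left front. Origin: centre of its underside.

How it is judged:
By the outcome, as a careful person would: the job done as asked, in the order asked, and still so for the second after the job is handed in, while the arm keeps its last pose, push and grip.
It also fails if it takes over 40 s, if anything falls off the work surface, if the arm or the gripper's body presses on something with over 40 N, if the wrist force passes 120 N, or if a joint passes its speed limit or range.

## Robot

A 7-joint arm with a two-finger parallel gripper is mounted at the origin on a cart in front of the work surface, level with it; the furniture and walls round the work are solid. World frame = base frame: x ahead of the robot, y to its left, z up, the work surface at z = 0. Lengths are in m, angles in rad, forces in N, time in s.
With the tool pointing down it reaches from about 0.425 to 1.025 m from the base axis. Payload 9.4 kg.
Tool frame: the origin (TCP) lies at the very end of the fingers, on their centre line; the grasp point (between the pads) lies 19 mm behind it (r.hold_point_z is the distance from the TCP to the grasp point, in m); z points along the fingers, y is the line along which they close (so a half turn about z gives the same grasp; the last joint's range is limited). The gripper opens to 93 mm and grips with 3 to 60 N. Pads are 15 mm wide; open, the fingers measure 128 mm over their backs; the gripper's body (75 mm by 188 mm) begins 65 mm behind the grasp point.
Start: joints at [1.159, 0.599, -0.003, 1.599, 0.002, 0.943, -0.08], TCP at [0.238, -0.685, 0.219] pointing down, gripper open.
Joint ranges: [-2.57, 2.57], [-0.35, 1.97], [-1.29, 1.29], [0.11, 2.56], [-1.05, 4.19], [0.11, 1.86], [-2.63, 2.63]. Speed limits (rad/s): [2.22, 2.22, 3.01, 3.01, 3.14, 3.14, 3.14].

## Interface

Orientations are given as a unit quaternion [w, x, y, z].
In Python, from workcell import state, camera, get_calibration, job, boxes_of, tip_of, r gives the robot as it stands.
- The arm moves only by the tool carry_out, never from a script. Its argument "commands" is a list of rows, each a list of 3 entries, a list of its own where there are three numbers: the shift along the tool's x, y, z in mm, then the turn about the tool's z in rad, then the gripper's target within -1 to 1 (fully open at 1, half-way at 0, shut at -1). A call has 1 to 12 rows; each row is the pose to reach, as a shift and turn from the pose commanded when the call began, along the tool's axes at that moment; what a row does not reach only later rows make up. A row lasts 1/8 s, in which the tool goes at most 62.5 mm and 10.7 degrees, less where a joint would pass 70% of its speed; a pose out of reach is approached as far as the arm can. A call with a gripper value outside its range is refused whole. The fingers move at their own pace and stop on an object; "grip_force" is the grip in N (left out, the last holds). Time passes only in rows, so rows that repeat a pose let the fingers close. It gives the time, the measured TCP pose, the force, the opening and the grip force at its end, in the units of the state.
- state(): the state, without advancing time (a new reading comes with each control period).
- camera(name): name is "scene" or "top" or "wrist"; returns (picture, depth): 384x512x3 uint8, red, green, blue; 384x512 float32, m along the optical axis (not along the pixel's ray), 0 where there is no reading.
- get_calibration(name): a dict with "fx", "fy", "cx", "cy" (pixels), "R" (3x3) and "t" (3): a world point X has camera coordinates R X + t. Camera axes: x right, y down, z forward; pixel columns grow to the right and rows downward; lengths in m; the calibration is good to about 2 mm. The wrist camera is an equidistant fisheye: a pixel r from the principal point sees the ray r / f radians off the axis. A picture is of the moment at which its call begins: read the wrist's pose just before it. get_calibration takes no time and is no camera call; for the wrist camera it gives the pose at the moment of the call.
- job.close_job(): hands the job in; it is judged then, once.
Trained networks look in the newest picture that a camera, given by its name, has taken for a name from the list of things; names that differ only in an ending like _2 or _b are one class to them, and where a whole thing is asked for, a point or a joint stands for the part that bears it (a point fixed in the world has none). Each returns a list of dicts, best first, with "score" (0 to 1); they miss things now and then, are a little off and sometimes report something else, mostly with a low value. They report only what shows in the picture. A call takes as long as a camera call.
- boxes_of(name, camera): "position" ([x, y, z] in m, in world coordinates, good to about 4 mm: the middle of the surface that is visible of it).
- tip_of(name, camera): "position" ([x, y, z] in m, in world coordinates, good to about 4 mm: a listed point, or the origin of a listed thing).
The state is a dict: "t": time; "joint_pos": joint angles; "qvel": joint speeds; "effort": joint torques, N m; "eef_pos": TCP position; "orientation": TCP orientation; "contact_force": force on the tool from outside, world axes, zero at the start; "ft_torque": the same for the moment, N m; "grip_width": opening from 0.0 (shut) to 1.0 (fully open); "grasp_force": force on a finger pad.
Only numpy, scipy, OpenCV 4.12 (cv2) and the standard library are available. Lean on these libraries where they do the work, as an engineer would, in place of code of your own. Each camera call takes 0.05 s, during which the arm holds its last target. There are 200 camera calls.

## Working session

There is one attempt and no reset: what is moved stays moved. The work goes in short steps, Python scripts to look and compute and a tool call to move; the robot and the scene stay as the last step left them, time stands still between calls to the robot, and variables do not carry over. Pictures are saved under pics/ and viewed, at most 10 in all, crops included, and the job is handed in when it is done.

Besides the shell and the picture viewer there is one more tool, called after "Call:" as a command line: name --argument value ..., lists and objects as JSON in quotes. carry_out: Moves the arm, as the interface text tells. Its arguments: {"type":"object","properties":{"commands":{"type":"array"},"grip_force":{"type":"number"}},"required":["commands"]}

```bash
mkdir -p pics; cat > h.py <<'E'
from workcell import state,camera,get_calibration,job,boxes_of,tip_of,r
import numpy as np,cv2
from scipy.spatial.transform import Rotation as Ro
def Rt(s): q=s['orientation']; return Ro.from_quat([q[1],q[2],q[3],q[0]]).as_matrix()
E
python3 - <<'E'
from h import *
ims=[]
for c in ("scene","top"):
    p,d=camera(c); ims.append(p[:,:,::-1])
    for n in ("brush_grip","brush_tail","brush_head","rest"):
        print(c,n,[(np.round(x['position'],4).tolist(),round(x['score'],2)) for x in tip_of(n,c)[:2]])
cv2.imwrite('pics/a.png',cv2.resize(np.vstack(ims),None,fx=.78,fy=.78))
s=state();print(s['t'],s['eef_pos'],np.round(Rt(s),3).tolist(),s['grip_width'])
E
```

```text
scene brush_grip [([0.5219, 0.1158, 0.0631], 0.56), ([0.5358, -0.4536, -0.0039], 0.49)]
scene brush_tail [([0.5536, 0.3045, 0.0637], 0.8)]
scene brush_head []
scene rest [([0.5149, 0.1182, -0.0057], 0.7)]
top brush_grip [([0.5146, 0.1121, 0.0618], 0.81)]
top brush_tail [([0.5477, 0.3019, 0.0587], 0.92)]
top brush_head [([0.4923, -0.0348, 0.0613], 0.63)]
top rest [([0.5159, 0.1142, 0.0034], 0.56), ([0.5162, 0.1215, 0.0594], 0.38)]
0.5 [ 0.23824728 -0.6847128   0.21858758] [[0.944, 0.329, -0.0], [0.329, -0.944, 0.0], [-0.0, -0.0, -1.0]] 1.0009126645632336
```

View pics/a.png

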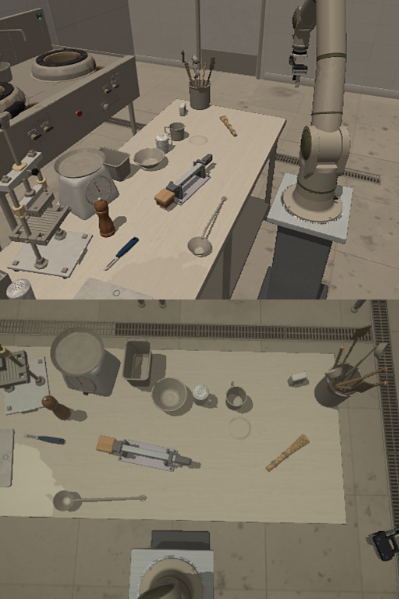

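The pictures show the brush lying roughly along the table in its rest. In the top view (lower half), the bristles are at about (105,445) and the head at about (190,463). The head–tail distance comes to 0.341 m, against 0.340 m given. I'll move above the head first.

Call:
carry_out --commands '[[[38,-44,0],-0.09,1],[[76,-88,0],-0.18,1],[[114,-133,0],-0.27,1],[[152,-177,0],-0.36,1],[[190,-221,0],-0.45,1],[[228,-265,0],-0.54,1],[[266,-310,0],-0.63,1],[[304,-354,0],-0.72,1],[[342,-398,0],-0.81,1],[[380,-442,0],-0.9,1],[[418,-486,0],-0.99,1],[[454,-530,0],-1.07,1]]' --grip_force 20

```text
t: 2.0
eef_pos: [0.4936, -0.0332, 0.219]
orientation: [0.0, 0.762, 0.647, 0.0]
contact_force: [-0.0, -0.7, 0.6]
grip_width: 0.998
grasp_force: 0.0
```

```bash
python3 - <<'E'
from h import *
s=state();print(s['t'],s['eef_pos'],np.round(Rt(s),3).tolist())
p,d=camera("wrist"); cv2.imwrite('pics/b.png',p[:,:,::-1])
for n in ("brush_grip","brush_tail","brush_head","rest"):
    print(n,[(np.round(x['position'],4).tolist(),round(x['score'],2)) for x in tip_of(n,"wrist")[:2]])
for n in ("brush_head","brush_button"):
    print(n,[(np.round(x['position'],4).tolist(),round(x['score'],2)) for x in boxes_of(n,"wrist")[:2]])
E
```

```text
2.0 [ 0.49359558 -0.03322249  0.21897942] [[0.163, 0.987, 0.001], [0.987, -0.163, -0.0], [-0.0, 0.001, -1.0]]
brush_grip [([0.5188, 0.1181, 0.0603], 0.97)]
brush_tail []
brush_head [([0.491, -0.0302, 0.0608], 0.87)]
rest [([0.5179, 0.1197, 0.0016], 0.81)]
brush_head [([0.4924, -0.0292, 0.0754], 0.84)]
brush_button [([0.4751, -0.0352, 0.0734], 0.42)]
```

View pics/b.png

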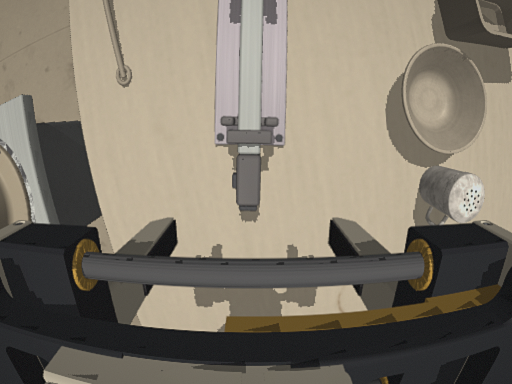

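The wrist view shows the head at about cols 236–261, rows 153–207, and the button at (234,181) on the robot's side. The tube runs straight up at col 250. I'll back-project these with depth.

```bash
cat >> h.py <<'E'
def wcloud():
    k=get_calibration("wrist"); p,d=camera("wrist")
    v,u=np.mgrid[:384,:512]; x=(u-k['cx'])/k['fx']; y=(v-k['cy'])/k['fy']
    th=np.hypot(x,y); t=np.tan(th)/np.maximum(th,1e-9)
    P=np.dstack([x*t*d,y*t*d,d]); R=np.array(k['R'])
    return p,(P-np.array(k['t']))@R, d
E
python3 - <<'E'
from h import *
p,W,d=wcloud()
def mid(r0,r1,c0,c1,zlo,zhi):
    out=[]
    for r in range(r0,r1):
        w=W[r,c0:c1]; m=(w[:,2]>zlo)&(w[:,2]<zhi)&(d[r,c0:c1]>0)
        if m.sum()>4: w=w[m]; out.append(np.r_[(w[0]+w[-1])/2,np.linalg.norm(w[0]-w[-1])])
    return np.array(out)
H=mid(150,215,225,272,.070,.09); T=mid(20,110,225,275,.066,.085)
print(np.round(H[::6],4)); print(np.round(T[::12],4))
pf=np.polyfit(T[:,1],T[:,0],1); print("tube line dx/dy",pf, "x at y=-.033:",np.polyval(pf,-.033))
print("button",np.round(W[181,231:240],4), "row177-186", np.round(W[172:192:3,234],4))
E
```

```text
[[ 0.4953 -0.0013  0.0709  0.02  ]
 [ 0.4938 -0.0072  0.0735  0.0252]
 [ 0.4927 -0.0134  0.0738  0.0252]
 [ 0.4916 -0.0198  0.0729  0.0254]
 [ 0.4905 -0.0261  0.0735  0.0255]
 [ 0.4889 -0.0321  0.0749  0.0246]
 [ 0.4878 -0.0387  0.0741  0.0245]
 [ 0.4867 -0.045   0.0749  0.0246]
 [ 0.4856 -0.0516  0.0745  0.0247]
 [ 0.4843 -0.0586  0.0729  0.0185]]
[[0.5217 0.137  0.0719 0.0233]
 [0.5183 0.1234 0.0721 0.023 ]
 [0.516  0.1099 0.0721 0.0229]
 [0.5132 0.0968 0.0724 0.0218]
 [0.5111 0.0841 0.0714 0.0218]
 [0.5089 0.0714 0.0716 0.0218]
 [0.5068 0.0589 0.0702 0.0239]
 [0.5036 0.0465 0.0708 0.0239]]
tube line dx/dy [0.18969131 0.4950935 ] x at y=-.033: 0.4888336835911109
button [[ 4.624e-01 -4.420e-02 -3.000e-04]
 [ 4.636e-01 -4.450e-02 -1.000e-03]
 [ 4.720e-01 -3.150e-02  6.920e-02]
 [ 4.731e-01 -3.170e-02  6.910e-02]
 [ 4.740e-01 -3.210e-02  6.790e-02]
 [ 4.751e-01 -3.220e-02  6.800e-02]
 [ 4.767e-01 -3.120e-02  7.440e-02]
 [ 4.780e-01 -3.090e-02  7.680e-02]
 [ 4.790e-01 -3.110e-02  7.690e-02]] row177-186 [[ 4.748e-01 -2.200e-02  6.870e-02]
 [ 4.743e-01 -2.510e-02  6.930e-02]
 [ 4.737e-01 -2.840e-02  6.930e-02]
 [ 4.731e-01 -3.170e-02  6.910e-02]
 [ 4.724e-01 -3.510e-02  6.810e-02]
 [ 4.649e-01 -5.270e-02  4.000e-04]
 [ 4.639e-01 -5.720e-02 -1.900e-03]]
```

The axis is about 0.187 rad from world y, and the head centre is near (0.4895, -0.030, 0.062). Next I lower the open gripper around it.

Call:
carry_out --commands '[[[2.5,-4.6,40],0.023,1],[[2.5,-4.6,80],0.023,1],[[2.5,-4.6,120],0.023,1],[[2.5,-4.6,150],0.023,1],[[2.5,-4.6,176],0.023,1],[[2.5,-4.6,176],0.023,1]]' --grip_force 25

```text
t: 3.15
eef_pos: [0.4876, -0.0327, 0.0414]
orientation: [-0.001, 0.771, 0.637, -0.001]
contact_force: [-1.0, -0.6, 0.1]
grip_width: 0.996
grasp_force: 0.0
```

```bash
python3 - <<'E'
from h import *
s=state();print(s['t'],s['eef_pos'],np.round(Rt(s),3).tolist())
p,W,d=wcloud(); cv2.imwrite('pics/c.png',p[:,:,::-1])
E
```

```text
3.15 [ 0.48761042 -0.03272342  0.04136571] [[0.189, 0.982, -0.003], [0.982, -0.189, -0.001], [-0.001, -0.003, -1.0]]
```

View pics/c.png

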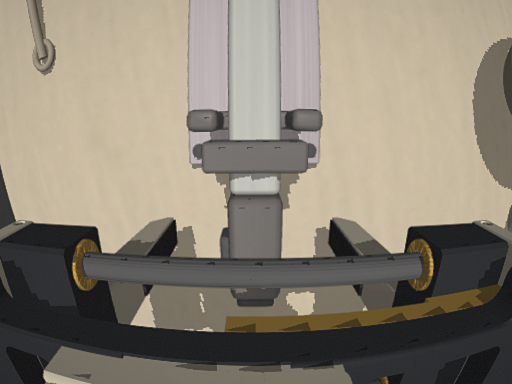

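The head sits centred between the fingers (col 255 against 254), with the button at about (226,245) on the left. A small correction, then close.

Call:
carry_out --commands '[[[2,1,-1],0,1],[[2,1,-1],0,-0.2],[[2,1,-1],0,-0.6],[[2,1,-1],0,-1],[[2,1,-1],0,-1],[[2,1,-1],0,-1],[[2,1,-1],0,-1],[[2,1,-1],0,-1]]' --grip_force 25

```text
t: 4.2
eef_pos: [0.49, -0.03, 0.0435]
orientation: [-0.0, 0.771, 0.637, -0.0]
contact_force: [0.8, -0.2, -0.6]
grip_width: 0.294
grasp_force: 4.5
```

Call:
carry_out --commands '[[[0,0,0],0,-1],[[0,0,0],0,-1],[[0,0,0],0,-1]]'

```text
t: 4.58
eef_pos: [0.49, -0.03, 0.0436]
orientation: [-0.0, 0.771, 0.637, -0.0]
contact_force: [-0.4, 0.4, -0.6]
grip_width: 0.28
grasp_force: 25.0
```

The opening is 26 mm, so the button is flush. I draw the head out.

Call:
carry_out --commands '[[[-6,0,0],0,-1],[[-18,0,0],0,-1],[[-32,0,0],0,-1],[[-46,0,0],0,-1],[[-60,0,0],0,-1],[[-74,0,0],0,-1],[[-88,0,0],0,-1],[[-102,0,0],0,-1],[[-116,0,0],0,-1],[[-128,0,0],0,-1],[[-136,0,0],0,-1],[[-139,0,0],0,-1]]'

```text
t: 6.08
eef_pos: [0.4638, -0.1671, 0.0436]
orientation: [0.0, 0.771, 0.637, -0.0]
contact_force: [0.4, 0.9, -0.6]
grip_width: 0.276
grasp_force: 25.0
```

Call:
carry_out --commands '[[[-2,0,0],0,-1],[[-3,0,0],0,-1],[[-3,0,0],0,-1]]'

```text
t: 6.45
eef_pos: [0.4635, -0.1693, 0.0436]
orientation: [0.0, 0.771, 0.637, -0.0]
contact_force: [1.2, 0.8, -1.0]
grip_width: 0.28
grasp_force: 25.0
```

Call:
carry_out --commands '[[[-1.5,0,0],0,-1],[[-3,0,0],0,-1],[[-3,0,0],0,-1]]'

```text
t: 6.82
eef_pos: [0.4628, -0.1726, 0.0436]
orientation: [0.0, 0.771, 0.637, -0.0]
contact_force: [-0.0, 0.2, -0.4]
grip_width: 0.277
grasp_force: 25.0
```

```bash
python3 - <<'E'
from h import *
p,W,d=wcloud(); p2,_=camera("scene")
cv2.imwrite('pics/d.png',np.hstack([p[:,:,::-1],p2[150:320,180:330,::-1].repeat(2,0)[:384].copy() if 0 else cv2.resize(p2[150:320,180:330,::-1],(280,384))]))
for n in ("brush_grip","brush_head"): print(n,[(np.round(x['position'],4).tolist(),round(x['score'],2)) for x in tip_of(n,"wrist")[:1]])
E
```

```text
brush_grip []
brush_head [([0.463, -0.1703, 0.0631], 0.94)]
```

View pics/d.png

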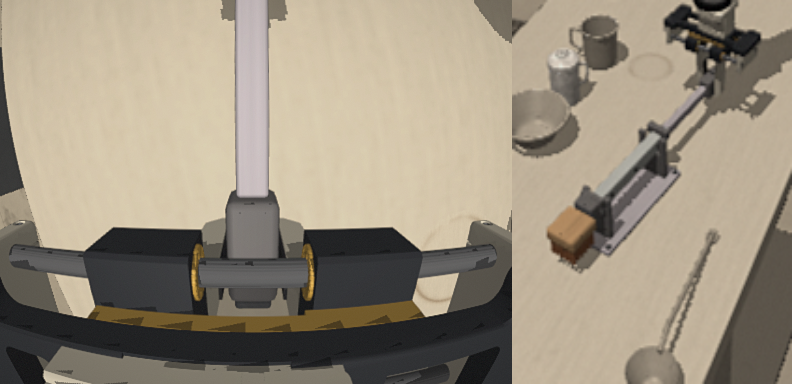

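The inner tube is well drawn out (light tube, wrist cols 237–268), but no end-stop force has appeared yet. I draw a little further until it does.

Call:
carry_out --commands '[[[-1.5,0,0],0,-1],[[-2,0,0],0,-1],[[-2,0,0],0,-1]]'

```text
t: 7.4
eef_pos: [0.463, -0.1729, 0.0436]
orientation: [-0.0, 0.77, 0.638, 0.001]
contact_force: [1.3, 6.7, -2.5]
grip_width: 0.28
grasp_force: 25.0
```

A 6.7 N force now opposes the pull, so it is at the end of travel. I let go in place, then rise.

Call:
carry_out --commands '[[[0,0,0],0,-0.3],[[0,0,0],0,0.2],[[0,0,0],0,1],[[0,0,0],0,1],[[0,0,0],0,1],[[0,0,0],0,1],[[0,0,-40],0,1],[[0,0,-90],0,1],[[20,0,-130],0,1],[[40,0,-150],0,1],[[40,0,-150],0,1]]'

```text
t: 8.78
eef_pos: [0.4709, -0.1343, 0.195]
orientation: [0.001, 0.77, 0.638, 0.001]
contact_force: [0.5, -0.7, -0.6]
grip_width: 0.998
grasp_force: 0.0
```

```bash
python3 - <<'E'
from h import *
s=state();print(s['t'],s['eef_pos'],np.round(Rt(s),3).tolist())
p,W,d=wcloud(); cv2.imwrite('pics/e.png',p[:,:,::-1])
for n in ("brush_grip","brush_head","rest","brush_button"): print(n,[(np.round(x['position'],4).tolist(),round(x['score'],2)) for x in tip_of(n,"wrist")[:1]])
camera("top")
for n in ("brush_grip","brush_head","brush_tail"): print(n,[(np.round(x['position'],4).tolist(),round(x['score'],2)) for x in tip_of(n,"top")[:1]])
E
```

```text
8.775 [ 0.4709107  -0.13427018  0.19499381] [[0.186, 0.983, 0.003], [0.983, -0.186, -0.001], [-0.0, 0.003, -1.0]]
brush_grip []
brush_head [([0.4672, -0.1723, 0.0603], 0.7)]
rest []Traceback (most recent call last):
  File "<stdin>", line 4, in <module>
ValueError: it knows: brush, brush_grip, brush_head, brush_tail, ladle, measure_cup, prep_bowl, rest, salt_shaker, wok_brush
```

View pics/e.png

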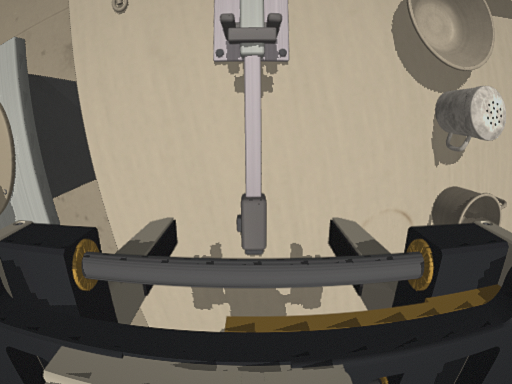

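The button is visibly out again at (239,222), and the head is still fully drawn. Next I go above the handle's middle.

Call:
carry_out --commands '[[[42,0,0],0,1],[[84,0,0],0,1],[[126,-1,0],0,1],[[168,-1,0],0,1],[[210,-1,0],0,1],[[252,-1,0],0,1],[[252,-1,0],0,1]]' --grip_force 50

```text
t: 9.85
eef_pos: [0.5164, 0.1155, 0.1925]
orientation: [-0.001, 0.769, 0.639, -0.0]
contact_force: [-0.4, -0.2, -1.8]
grip_width: 1.0
grasp_force: 0.0
```

```bash
python3 - <<'E'
from h import *
s=state();print(s['t'],s['eef_pos'],np.round(Rt(s),3).tolist())
p,W,d=wcloud(); cv2.imwrite('pics/f.png',p[:,:,::-1])
for n in ("brush_grip","brush_tail","rest"): print(n,[(np.round(x['position'],4).tolist(),round(x['score'],2)) for x in tip_of(n,"wrist")[:1]])
camera("top")
for n in ("brush_head","brush_tail"): print(n,[(np.round(x['position'],4).tolist(),round(x['score'],2)) for x in tip_of(n,"top")[:1]])
T=[]
for r in range(90,215,4):
    w=W[r,215:300]; m=(w[:,2]>.066)&(w[:,2]<.1)
    if m.sum()>4: w=w[m]; T.append(np.r_[r,(w[0]+w[-1])/2,np.linalg.norm(w[0]-w[-1])])
print(np.round(T[::2],4).tolist())
E
```

```text
9.85 [0.51637947 0.11547431 0.19248438] [[0.184, 0.983, -0.001], [0.983, -0.184, 0.001], [0.001, -0.002, -1.0]]
brush_grip [([0.5158, 0.1142, 0.0568], 0.57)]
brush_tail [([0.5477, 0.295, 0.0653], 0.68)]
rest [([0.5149, 0.116, 0.0005], 0.69)]
brush_head [([0.5486, 0.2965, 0.0602], 0.71)]
brush_tail [([0.5452, 0.3013, 0.0605], 0.8)]
[[90.0, 0.5339, 0.209, 0.0811, 0.0451], [98.0, 0.5326, 0.202, 0.0772, 0.0588], [106.0, 0.5309, 0.1951, 0.0665, 0.0523], [114.0, 0.5299, 0.1871, 0.0703, 0.0239], [122.0, 0.5289, 0.1794, 0.071, 0.0229], [130.0, 0.5275, 0.1718, 0.072, 0.0229], [138.0, 0.5261, 0.1642, 0.0706, 0.0231], [146.0, 0.5246, 0.1566, 0.0715, 0.0231], [154.0, 0.5232, 0.1488, 0.0701, 0.0233], [162.0, 0.5217, 0.1412, 0.0706, 0.0234], [170.0, 0.5203, 0.1335, 0.071, 0.0235], [178.0, 0.5194, 0.1256, 0.0712, 0.0226], [186.0, 0.5179, 0.1178, 0.0717, 0.0226], [194.0, 0.5164, 0.1097, 0.0713, 0.0229], [202.0, 0.5148, 0.1014, 0.0703, 0.0231], [210.0, 0.5134, 0.0937, 0.0722, 0.0231]]
```

View pics/f.png

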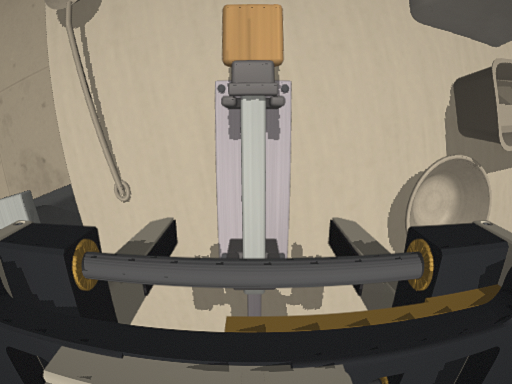

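The handle runs straight below the tool at col 254, about 1 mm off, with the forks well clear on both sides. I lower and grip.

Call:
carry_out --commands '[[[-1,1,40],0,1],[[-1,1,80],0,1],[[-1,1,120],0,1],[[-1,1,142],0,1],[[-1,1,150],0,1],[[-1,1,150],0,0],[[-1,1,150],0,-1],[[-1,1,150],0,-1],[[-1,1,150],0,-1],[[-1,1,150],0,-1],[[-1,1,150],0,-1],[[-1,1,150],0,-1]]' --grip_force 50

```text
t: 11.7
eef_pos: [0.5171, 0.1115, 0.0436]
orientation: [-0.0, 0.771, 0.637, -0.0]
contact_force: [0.4, -0.1, -0.4]
grip_width: 0.295
grasp_force: 0.0
```

Call:
carry_out --commands '[[[0,0,0],0,-1],[[0,0,0],0,-1],[[0,0,0],0,-1]]'

```text
t: 12.08
eef_pos: [0.5169, 0.1115, 0.0436]
orientation: [-0.0, 0.771, 0.637, -0.0]
contact_force: [-2.3, 0.3, 0.6]
grip_width: 0.261
grasp_force: 50.0
```

The grip is on the 24 mm tube at 50 N. I lift 14 cm gently.

Call:
carry_out --commands '[[[0,0,-4],0,-1],[[0,0,-12],0,-1],[[0,0,-26],0,-1],[[0,0,-42],0,-1],[[0,0,-60],0,-1],[[0,0,-80],0,-1],[[0,0,-100],0,-1],[[0,0,-116],0,-1],[[0,0,-130],0,-1],[[0,0,-138],0,-1],[[0,0,-142],0,-1],[[0,0,-142],0,-1]]'

```text
t: 13.58
eef_pos: [0.517, 0.1114, 0.1855]
orientation: [-0.0, 0.771, 0.637, -0.0]
contact_force: [0.2, -0.0, -2.8]
grip_width: 0.263
grasp_force: 50.0
```

Call:
carry_out --commands '[[[0,0,0],0,-1],[[0,0,0],0,-1],[[0,0,0],0,-1],[[0,0,0],0,-1]]'

```text
t: 14.08
eef_pos: [0.5171, 0.1114, 0.1855]
orientation: [-0.0, 0.771, 0.637, -0.0]
contact_force: [0.2, 0.3, -4.1]
grip_width: 0.263
grasp_force: 50.0
```

```bash
python3 - <<'E'
from h import *
s=state();print(s['t'],s['eef_pos'],s['contact_force'],s['ft_torque'],s['grip_width'])
p,W,d=wcloud()
print(np.round(W[40:220:20,254],4).tolist())
q,_=camera("scene");t,_=camera("top")
cv2.imwrite('pics/g.png',np.hstack([cv2.resize(q[120:320,160:360,::-1],(400,400)),cv2.resize(t[120:320,100:300,::-1],(400,400))]))
for c in ("scene","top"):
  for n in ("brush_grip","brush_head","brush_tail"): print(c,n,[(np.round(x['position'],4).tolist(),round(x['score'],2)) for x in tip_of(n,c)[:2]])
E
```

```text
14.075 [0.51709483 0.11143091 0.18548578] [ 0.22571449  0.34630371 -4.09022726] [-0.06441712 -0.10399009  0.04810666] 0.26346404580513905
[[0.537, 0.2103, 0.2246], [0.5357, 0.2032, 0.2159], [0.534, 0.1943, 0.2141], [0.5322, 0.1853, 0.2128], [0.5305, 0.1762, 0.2147], [0.5288, 0.1672, 0.2147], [0.527, 0.1583, 0.2155], [0.5253, 0.1491, 0.2152], [0.5235, 0.1395, 0.2146]]
scene brush_grip [([0.5188, 0.1121, 0.2032], 0.56)]
scene brush_head [([0.4626, -0.1769, 0.2037], 0.5)]
scene brush_tail [([0.5543, 0.2993, 0.2054], 0.82)]
top brush_grip []
top brush_head [([0.4665, -0.1722, 0.2019], 0.73)]
top brush_tail [([0.5478, 0.3003, 0.2031], 0.83)]
```

View pics/g.png

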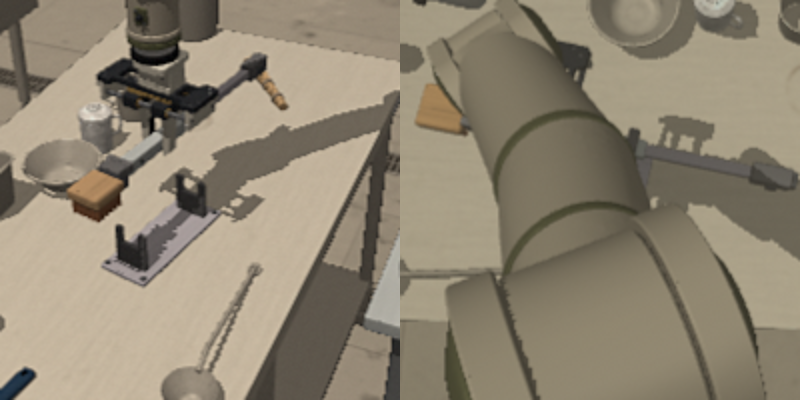

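The brush is held out of the rest, level: head at z 0.203, tail at 0.204. It measures about 0.48 m, which is full length, and the other things look undisturbed.

```bash
python3 -c "
from workcell import job; print(job.close_job())"
```

```text
the job is handed in; nothing more can be done
None
```

The job is handed in: the brush is drawn out to the second stop with its button back out, and the arm is holding it level and still by the handle, about 14 cm above the rest. I saw the button out and measured full length (about 0.48 m), but did not push back on the head to test the lock.

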